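# Turn the sampler lid to the flavour on the board

### The arm

A 7-joint arm with a two-finger parallel gripper is mounted at the origin on a cart in front of the work surface, level with it; the furniture and walls round the work are solid. World frame = base frame: x ahead of the robot, y to its left, z up, the work surface at z = 0. Lengths are in m, angles in rad, forces in N, time in s.
With the tool pointing down it reaches from about 0.425 to 0.95 m from the base axis. Payload 4.7 kg.
Tool frame: the origin (TCP) lies midway between the tips of the shut fingers; the grasp point (between the pads) lies 19 mm behind it; z points along the fingers, y is the direction in which the jaws open and shut (so a half turn about z gives the same grasp; the last joint's range is limited). The gripper opens to 85 mm and grips with 20 to 120 N. Pads are 22 mm wide; open, the fingers measure 114 mm over their backs; the gripper's body (76 mm by 85 mm) begins 54 mm behind the grasp point. The pads swing forward as they close: fully open they stand 13 mm farther back than shut.
Start: joints at [-1.227, 0.469, -0.049, 1.532, 0.024, 1.141, -0.082], TCP at [0.246, 0.629, 0.231] pointing down, gripper open.
Joint ranges: [-2.59, 2.59], [-0.33, 1.99], [-1.39, 1.29], [0.1, 2.45], [-1.04, 4.18], [0.21, 1.99], [-2.66, 2.66]. Speed limits (rad/s): [2.57, 2.57, 3.14, 3.14, 3.14, 3.14, 3.14].

### API

Orientations are given as a unit quaternion [w, x, y, z].
In Python, from cell import get_obs, camera, camera_model, sign_off gives the robot as it stands.
- The arm moves only by the tool move_arm, never from a script. Its argument "plan" is a list of rows, each an object with "fingers": the finger opening in cm, from 0 to 8.54; "slide": the shift along the tool's x, y, z in cm, a list of three; "angular": the turn, a rotation vector about the tool's x, y, z in rad, a list of three. In form: [{"fingers": fingers, "slide": [dx, dy, dz], "angular": [rx, ry, rz]}, ...]. A call has 1 to 12 rows; each row shifts and turns the commanded pose from where the row before left it, along the tool's axes as they then stand; what a row does not reach is not made up. A row lasts 1/8 s, in which the tool goes at most 62.5 mm and 10.7 degrees, less where a joint would pass 70% of its speed; a pose out of reach is approached as far as the arm can. A call is refused whole if a number of a shift passes 6.25 or a number of a turn 0.188, either way. A call with a gripper value outside its range is refused whole. The fingers move at their own pace and stop on an object; "grip_force" is the grip in N (left out, the last holds). Time passes only in rows, so rows that do not move let the fingers close. It gives the time, the measured TCP pose, the force and the opening at its end, in the units of the state.
- get_obs(): the state, without advancing time (a new reading comes with each control period).
- camera(name): name is "scene" or "top" or "wrist"; returns (picture, depth): 384x512x3 uint8, blue, green, red; 384x512 float32, m along the optical axis (not along the pixel's ray), 0 where there is no reading.
- camera_model(name): a dict with "K" (3x3 intrinsics, pixels), "k1" (the pictures are not rectified: a ray, as slopes to the right and down, at radius r is drawn at 1 + k1 r^2 times it, then the intrinsics apply), "R" (3x3) and "t" (3): a world point X has camera coordinates R X + t; the wrist camera has in their place "tool_from_camera" (4x4, takes a point from camera to tool coordinates, whose origin is the TCP and whose axes are the flange's). Camera axes: x right, y down, z forward; pixel columns grow to the right and rows downward; lengths in m; the calibration is good to about 2 mm. A picture is of the moment at which its call begins: read the wrist's pose just before it. camera_model takes no time and is no camera call.
- sign_off(): hands the job in, once; it reports no verdict.
The state is a dict: "t": time; "qpos": joint angles; "qvel": joint speeds; "joint_efforts": joint torques, N m; "tool_pos": TCP position; "tcp_rot": TCP orientation; "ft_force": force on the tool from outside, world axes, zero at the start; "moment": the same for the moment, N m; "width": finger opening in m.
Only numpy, scipy, OpenCV 4.12 (cv2) and the standard library are available. Lean on these libraries where they do the work, as an engineer would, in place of code of your own. Each camera call takes 0.05 s, during which the arm holds its last target. There are 200 camera calls.

### The job

The pastille tin on the marked place of the wooden board (the white disc beside the little brass flag) shows which flavour to serve. Gently push the black tab on the sweet sampler round with the fingertips, without gripping it, until it stands at the colour mark on the white rim that matches that tin, so that the lid's opening is over those sweets. Leave the tins and everything else on the counter where they are.

Things in the scene. Friction and masses are not known exactly. Their poses are not given: they have to be found in the camera images.
- sampler: round white sweet sampler on a foot and stem, fixed to the counter, 164 mm across. Origin: centre of its underside, on the lid's axis; z up. Its flat rim (60 to 82 mm from the axis, top at z 122 mm) carries five square colour marks of 18 mm. Counter-clockwise from its own x axis, from above: 0 rad grey (closed), +0.9 green, +1.8 purple (no such tin), -0.9 yellow, -1.8 red
- lid (a joint): turn of the pale blue lid (116 mm across, top at z 124 mm, 22 mm brass screw 5 mm high in its middle) about the vertical axis, rad, counter-clockwise from above positive. Equals the angle of tab and opening from the sampler's x axis: at a mark when it has that mark's angle. Stops at -2.2 and +2.2; starts near 0; plain friction, no clicks, stays where left
- tab (a point): upright black tab, white line on top, fixed on the lid with its middle 52 mm from the axis; 12 x 12 mm, 32 mm tall (z 124 to 156 mm above the counter); about 2 N pushes it round. This point: centre of its underside on the lid; x outward from the axis, y counter-clockwise, z up. The lid's opening lies just inward of it
- green_mark (a point): middle of the green colour mark on the sampler's rim, 71 mm from the axis, z 123 mm; sweets of this colour lie inward of it under the lid
- yellow_mark (a point): middle of the yellow colour mark on the sampler's rim, 71 mm from the axis, z 123 mm; sweets of this colour lie inward of it under the lid
- red_mark (a point): middle of the red colour mark on the sampler's rim, 71 mm from the axis, z 123 mm; sweets of this colour lie inward of it under the lid
- board: fixed wooden board, 110 mm deep (x) and 270 mm long (y), 12 mm thick, with three tins in a row along y, 87 mm apart; a brass flag, 111 mm tall over the counter, stands behind its left (+y) place. Origin: centre of its underside
- marked_place (a point): middle of the white disc, 88 mm across, on the left (+y) place of the board, at the board's top (z 12 mm): the tin standing within 40 mm of this point shows the flavour
- red_tin: dark red round pastille tin, 69 mm across, 42 mm tall, loose, one of three on the board; origin at the centre of its underside, z up. It must stay where it stands
- green_tin: dark green round pastille tin, 69 mm across, 42 mm tall, loose, one of three on the board; origin at the centre of its underside, z up. It must stay where it stands
- yellow_tin: mustard yellow round pastille tin, 65 mm across, 36 mm tall, loose, one of three on the board; origin at the centre of its underside, z up. It must stay where it stands
- honey_jar: honey jar with a yellow cap, 54 mm across, 75 mm tall, loose, left of the sampler; origin at the centre of its underside. Leave it alone
- bell: silver counter bell on a black base, 80 mm across, 58 mm tall, loose, on the left; origin at the centre of its underside. Leave it alone
- ribbon: reel of red ribbon lying flat, 78 x 88 mm, 26 mm tall, loose, on the left; origin at the centre of its underside. Leave it alone

How it is judged:
By the outcome, as a careful person would: the job done as asked, in the order asked, and still so for the second after the job is handed in, with the robot touching nothing.
It also fails if it takes over 48 s, if anything falls off the work surface, if the arm or the gripper's body presses on something with over 40 N, if the wrist force passes 120 N, or if a joint passes its speed limit or range.

## Working session

There is one attempt and no reset: what is moved stays moved. The work goes in short steps, Python scripts to look and compute and a tool call to move; the robot and the scene stay as the last step left them, time stands still between calls to the robot, and variables do not carry over. Pictures are saved under pics/ and viewed, about 8 in all and at most 12, crops included, and the job is handed in when it is done.

Besides the shell and the picture viewer there is one more tool, called after "Call:" as name(argument=value, ...), one argument or row to a line, values as JSON. move_arm: Moves the arm, as the interface text tells. Its arguments: {"type":"object","properties":{"plan":{"type":"array","items":{"type":"object","properties":{"fingers":{"type":"number"},"slide":{"type":"array","items":{"type":"number"}},"angular":{"type":"array","items":{"type":"number"}}}}},"grip_force":{"type":"number"}},"required":["plan"]}

```bash
mkdir -p pics; cat > h.py <<'E'
import numpy as np, cv2
from cell import *
def ray(name,uv,z):
    m=camera_model(name); K=np.array(m["K"],float); k=m["k1"]
    p=np.atleast_2d(np.array(uv,float))
    u=cv2.undistortPoints(p[:,None],K,np.array([k,0,0,0.]))[:,0]
    d=np.c_[u,np.ones(len(u))]
    if name=="wrist":
        o=get_obs(); T=np.array(m["tool_from_camera"]); q=np.array(o["tcp_rot"])
        from scipy.spatial.transform import Rotation as Ro
        R=Ro.from_quat(q[[1,2,3,0]]).as_matrix()
        W=d@(R@T[:3,:3]).T; c=R@T[:3,3]+np.array(o["tool_pos"])
    else:
        R=np.array(m["R"]);c=-R.T@np.array(m["t"]);W=d@R
    return c+W*((z-c[2])/W[:,2])[:,None]
E
python3 - <<'E'
from h import *
for n in("top","scene"):
    p,d=camera(n); cv2.imwrite(f"pics/{n}0.png",p); np.savez(f"{n}0.npz",p=p,d=d)
o=get_obs();print(o["t"],o["tool_pos"],o["tcp_rot"],o["width"])
E
```

```text
0.1 [0.24562443 0.6281631  0.23035504] [-1.37413086e-04  1.85290706e-01  9.82683351e-01 -8.75286330e-04] 0.08540857667020951
```

View pics/top0.png

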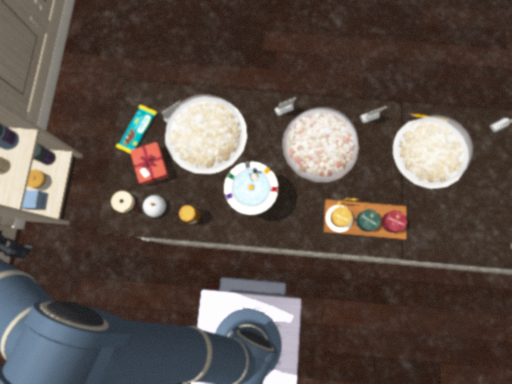

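View pics/scene0.png

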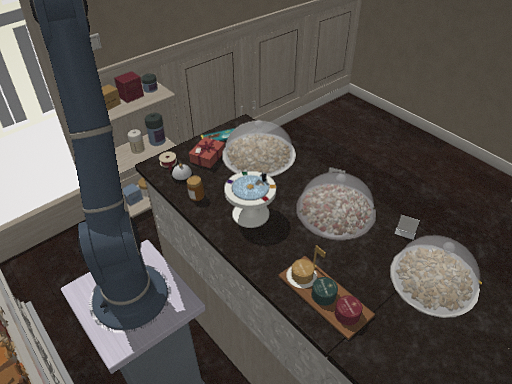

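The yellow tin (top view, 342,216) stands on the white disc by the flag, so the target is yellow at -0.9. Next I'll zoom in on the sampler, which is near (250,188).

```bash
python3 - <<'E'
from h import *
a=np.load("top0.npz")["p"][150:225,210:290]; b=np.load("scene0.npz")["p"][160:235,210:290]
cv2.imwrite("pics/z1.png",np.hstack([cv2.resize(x,None,fx=5,fy=5,interpolation=cv2.INTER_CUBIC) for x in(a,b)]))
p=np.load("top0.npz")["p"]; h=cv2.cvtColor(p,cv2.COLOR_BGR2HSV)
roi=np.zeros(p.shape[:2],np.uint8); roi[155:222,215:287]=1
def mk(l,hh): return cv2.inRange(h,np.array(l),np.array(hh))*roi
for n,l,u in(("white",(0,0,150),(180,60,255)),("blue",(85,25,100),(115,255,255)),("red",(168,110,60),(180,255,255)),("yellow",(18,120,100),(34,255,255)),("green",(45,60,20),(85,255,255)),("purple",(120,50,30),(160,255,255)),("dark",(0,0,0),(180,255,60))):
    m=mk(l,u); k,_,s,c=cv2.connectedComponentsWithStats(m)
    for i in range(1,k):
        if s[i,4]>4 and n!="dark": print(n,s[i].tolist(),c[i].round(1),ray("top",c[i],.123)[0].round(3))
m=mk((0,0,110),(180,255,255)); c=max(cv2.findContours(m,0,2)[0],key=cv2.contourArea)
e=cv2.fitEllipse(c);print(e,ray("top",e[0],.122))
E
```

```text
white [215, 155, 26, 18, 275] [224.1 162. ] [0.545 0.117 0.123]
white [285, 155, 2, 4, 5] [285.8 156.2] [ 0.58  -0.073  0.123]
white [224, 161, 54, 54, 2142] [250.4 188.3] [0.468 0.028 0.123]
blue [233, 169, 37, 37, 367] [250.3 184.7] [0.48  0.029 0.123]
blue [255, 196, 6, 5, 15] [257.3 197.7] [0.441 0.004 0.123]
red [272, 188, 6, 3, 15] [274.3 189. ] [ 0.472 -0.045  0.123]
yellow [265, 167, 6, 6, 22] [267.1 169.7] [ 0.531 -0.018  0.123]
yellow [249, 185, 4, 4, 14] [250.5 186.7] [0.473 0.028 0.123]
green [228, 174, 6, 5, 21] [230.5 175.9] [0.502 0.092 0.123]
purple [226, 194, 6, 5, 23] [228.7 195.8] [0.439 0.092 0.123]
((250.5092010498047, 187.57351684570312), (54.14897537231445, 54.83237075805664), 75.19180297851562) [[0.47071162 0.02780039 0.122     ]]
```

View pics/z1.png

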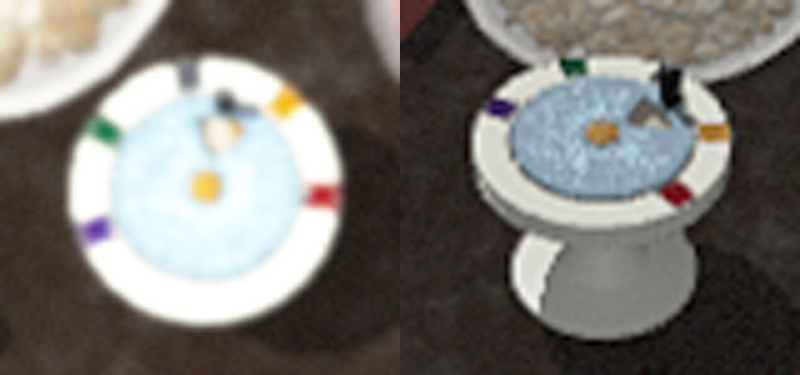

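Call:
move_arm(
  plan=[
    {"fingers": 0, "slide": [0, 0, -4], "angular": [0, 0, 0]},
    {"fingers": 0, "slide": [0, 0, -4], "angular": [0, 0, 0]},
    {"fingers": 0, "slide": [-3.9, -4.1, 0], "angular": [0, 0, 0]},
    {"fingers": 0, "slide": [-3.9, -4.1, 0], "angular": [0, 0, 0]},
    {"fingers": 0, "slide": [-3.9, -4.1, 0], "angular": [0, 0, 0]},
    {"fingers": 0, "slide": [-3.9, -4.1, 0], "angular": [0, 0, 0]},
    {"fingers": 0, "slide": [-3.9, -4.1, 0], "angular": [0, 0, 0]},
    {"fingers": 0, "slide": [-3.9, -4.1, 0], "angular": [0, 0, 0]},
    {"fingers": 0, "slide": [-3.9, -4.1, 0], "angular": [0, 0, 0]},
    {"fingers": 0, "slide": [-3.9, -4.1, 0], "angular": [0, 0, 0]},
    {"fingers": 0, "slide": [-3.9, -4.1, 0], "angular": [0, 0, 0]},
    {"fingers": 0, "slide": [0, 0, 0], "angular": [0, 0, 0]},
  ],
)

```text
t: 1.6
tool_pos: [0.4395, 0.1524, 0.3113]
tcp_rot: [0.0, 0.19, 0.982, -0.0]
ft_force: [0.2, 0.6, -0.6]
width: -0.0001
```

```bash
python3 - <<'E'
from h import *
o=get_obs();print(o["t"],o["tool_pos"],o["tcp_rot"],o["width"],o["ft_force"])
p,d=camera("wrist"); cv2.imwrite("pics/w1.png",p)
np.savez("w1.npz",p=p,d=d)
D=np.load("top0.npz")["d"];m=camera_model("top");R=np.array(m["R"]);print(-R.T@m["t"],D[188,250],D[135,205],D[145,320])
print(ray("top",[[205,135],[246,135],[205,175],[320,145],[283,145]],.05).round(3))
E
```

```text
1.6 [0.43952253 0.15243147 0.31126071] [ 1.70014356e-04  1.89896822e-01  9.81803949e-01 -4.17106730e-04] -0.00011035130850527978 [ 0.21824806  0.57009714 -0.58179549]
[ 0.23095507 -0.00604317  1.21353906] 1.1110353 1.0999169 1.0911019
[[ 0.654  0.199  0.05 ]
 [ 0.666  0.061  0.05 ]
 [ 0.516  0.183  0.05 ]
 [ 0.652 -0.19   0.05 ]
 [ 0.642 -0.066  0.05 ]]
```

View pics/w1.png

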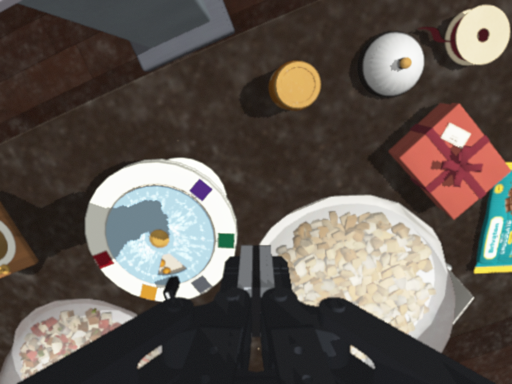

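The wrist view shows the sampler centre near (160,238), the tab top near (172,285), the yellow mark (149,292), grey (202,284), green (227,240), purple (201,190) and red (103,260). The tab stands between grey and yellow.

```bash
cat > meas.py <<'E'
from h import *
from scipy.optimize import least_squares
def marks(f):
    p=np.load(f)["p"]; h=cv2.cvtColor(p,cv2.COLOR_BGR2HSV); P=[];A=[]
    for n,l,u,a in(("red",(165,110,60),(180,255,255),-1.8),("yellow",(15,130,130),(34,255,255),-.9),("green",(60,90,20),(90,255,255),.9),("purple",(122,70,30),(150,255,255),1.8)):
        m=cv2.inRange(h,np.array(l),np.array(u)); k,_,s,c=cv2.connectedComponentsWithStats(m)
        for i in range(1,k):
            w=ray("wrist",c[i],.123)[0]
            if s[i,4]>40 and abs(np.hypot(*(w[:2]-[.471,.028]))-.071)<.012:
                print(n,s[i].tolist(),c[i].round(1),w.round(4)); P.append(w[:2]);A.append(a)
    P=np.array(P);A=np.array(A)
    f=lambda x:(x[:2]+.071*np.c_[np.cos(A+x[2]),np.sin(A+x[2])]-P).ravel()
    r=least_squares(f,[.471,.028,.23]);print("cx cy th0",r.x.round(4),"res",(r.fun*1e3).round(1));return r.x
E
python3 - <<'E'
from meas import *
x=marks("w1.npz")
p=np.load("w1.npz")["p"];cv2.imwrite("pics/z2.png",cv2.resize(p[225:310,120:220],None,fx=7,fy=7,interpolation=cv2.INTER_CUBIC))
E
```

```text
red [94, 252, 18, 16, 178] [102.7 259.4] [ 0.4723 -0.0405  0.123 ]
yellow [140, 285, 17, 16, 185] [148.1 292.3] [ 0.5284 -0.0128  0.123 ]
green [219, 234, 15, 14, 196] [225.9 240.1] [0.5007 0.0961 0.123 ]
purple [190, 180, 22, 20, 242] [200.4 189.6] [0.4389 0.0943 0.123 ]
cx cy th0 [0.4715 0.0309 0.2456] res [ 0.3  0.4 -0.6  0.4  0.1 -0.6  0.1 -0.3]
```

View pics/z2.png

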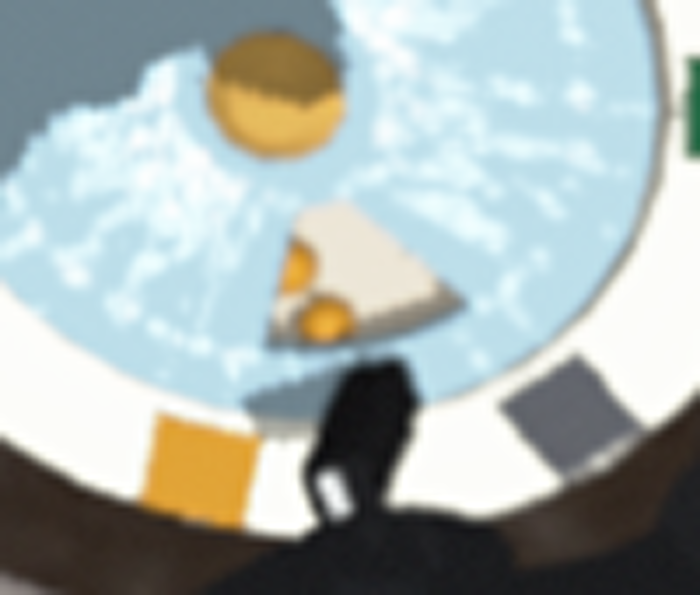

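```bash
python3 - <<'E'
from h import *
c=np.array([.4715,.0309])
for uv,z in(((167.6,295.0),.156),((175.3,278.5),.124)):
    w=ray("wrist",uv,z)[0][:2]; d=w-c; print(w,np.hypot(*d),np.arctan2(d[1],d[0])-.2456)
m=camera_model("wrist");T=np.array(m["tool_from_camera"]);K=np.array(m["K"])
print(T.round(3).tolist(),K[0,0])
p=np.load("w1.npz")["p"]; cv2.imwrite("pics/z3.png",cv2.resize(p[225:384,180:340],None,fx=4,fy=4))
E
```

```text
[0.52233972 0.02420309] 0.05127889752313572 -0.37657189846163347
[0.52294527 0.02491248] 0.05179253032192274 -0.3614649666804389
[[-0.001, -0.95, -0.312, 0.08], [1.0, -0.001, 0.0, -0.0], [-0.0, -0.312, 0.95, -0.144], [0.0, 0.0, 0.0, 1.0]] 340.9151278788037
```

View pics/z3.png

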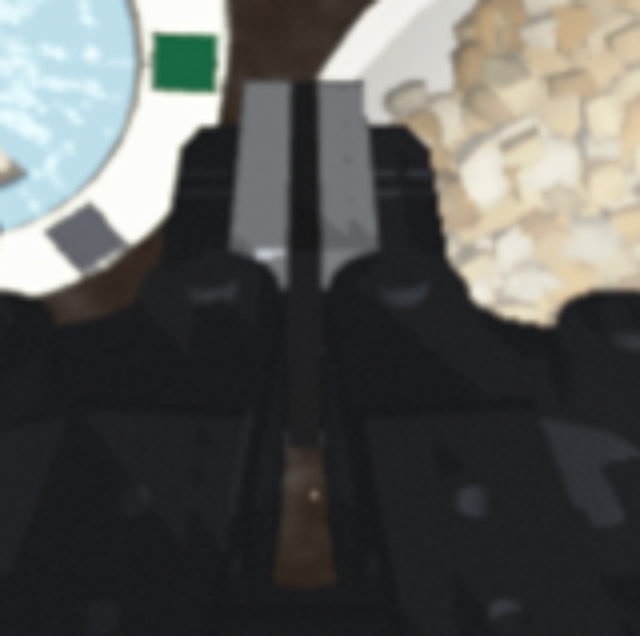

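Call:
move_arm(
  plan=[
    {"fingers": 0, "slide": [-3.0, -1.4, 0], "angular": [0, 0, 0]},
    {"fingers": 0, "slide": [-3.0, -1.4, 0], "angular": [0, 0, 0]},
    {"fingers": 0, "slide": [-3.0, -1.4, 1], "angular": [0, 0, 0]},
    {"fingers": 0, "slide": [-2.7, -1.4, 2], "angular": [0, 0, 0]},
    {"fingers": 0, "slide": [0, 0, 3], "angular": [0, 0, -0.13]},
    {"fingers": 0, "slide": [0, 0, 3], "angular": [0, 0, -0.13]},
    {"fingers": 0, "slide": [0, 0, 0], "angular": [0, 0, 0]},
    {"fingers": 0, "slide": [0, 0, 0], "angular": [0, 0, 0]},
  ],
)

```text
t: 2.65
tool_pos: [0.5275, 0.0636, 0.2222]
tcp_rot: [0.001, 0.056, 0.998, 0.0]
ft_force: [0.1, 0.4, 0.2]
width: 0.0001
```

```bash
cat > tf.py <<'E'
from h import *
from scipy.spatial.transform import Rotation as Ro
o=get_obs();q=np.array(o["tcp_rot"]);R=Ro.from_quat(q[[1,2,3,0]]).as_matrix()
d=np.array(o["tool_pos"])[:2]-[.4715,.0309]
y=np.arctan2(R[1,1],R[0,1])-np.pi/2
print("t",o["t"],"pos",o["tool_pos"],"F",np.round(o["ft_force"],2))
print("psi",y,"lidangle",y-.2456,"radial,tang mm",1e3*d@[np.cos(y),np.sin(y)],1e3*d@[-np.sin(y),np.cos(y)],"tilt",R[:,2].round(4))
E
python3 tf.py; python3 - <<'E'
from h import *
p,d=camera("wrist"); np.savez("w2.npz",p=p,d=d);cv2.imwrite("pics/w2.png",p)
E
```

```text
t 2.65 pos [0.5274522  0.06356344 0.22217618] F [0.1  0.44 0.2 ]
psi -0.11289782998020415 lidangle -0.3584978299802042 radial,tang mm 51.91619624183412 38.75896786481266 tilt [ 1.3e-03  6.0e-04 -1.0e+00]
```

View pics/w2.png

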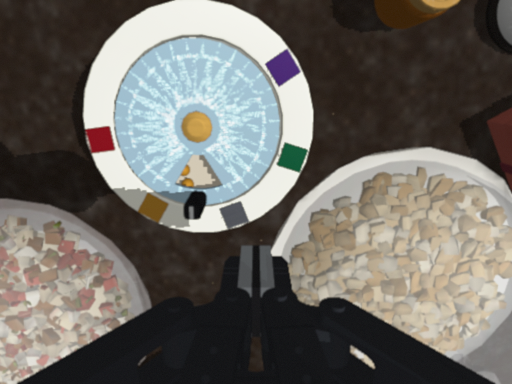

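Everything is clear round the tab (195,205). Next I'll descend and come close behind the tab.

Call:
move_arm(
  plan=[
    {"fingers": 0, "slide": [0, 0, 3], "angular": [0, 0, 0]},
    {"fingers": 0, "slide": [0, 0, 3], "angular": [0, 0, 0]},
    {"fingers": 0, "slide": [0, 0, 1.5], "angular": [0, 0, 0]},
    {"fingers": 0, "slide": [0, 0, 1.3], "angular": [0, 0, 0]},
    {"fingers": 0, "slide": [0, 0, 0], "angular": [0, 0, 0]},
    {"fingers": 0, "slide": [0, -0.8, 0], "angular": [0, 0, 0]},
    {"fingers": 0, "slide": [0, -0.5, 0], "angular": [0, 0, 0]},
    {"fingers": 0, "slide": [0, 0, 0], "angular": [0, 0, 0]},
  ],
)

```text
t: 3.7
tool_pos: [0.5257, 0.0487, 0.1338]
tcp_rot: [0.0, 0.057, 0.998, 0.0]
ft_force: [0.7, -0.0, -1.1]
width: 0.0003
```

```bash
python3 tf.py; python3 - <<'E'
from h import *
p,d=camera("wrist"); np.savez("w3.npz",p=p,d=d);cv2.imwrite("pics/w3.png",p)
E
```

```text
t 3.7 pos [0.52565518 0.04866278 0.13382845] F [ 0.66 -0.01 -1.07]
psi -0.11424916251511785 lidangle -0.3598491625151179 radial,tang mm 51.777157248612504 23.820707618527077 tilt [ 9.e-04  2.e-04 -1.e+00]
```

View pics/w3.png

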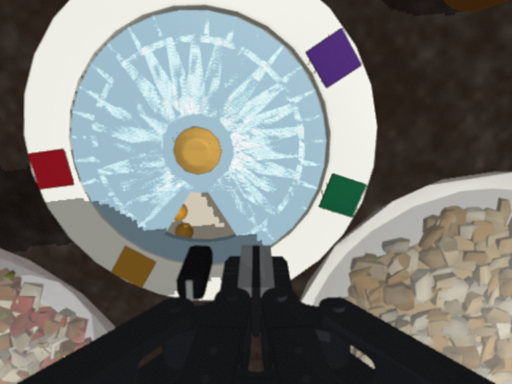

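The finger is about 3 mm off the tab. Next I'll push along the arc, stopping a little short of the mark.

Call:
move_arm(
  plan=[
    {"fingers": 0, "slide": [0, -0.3, 0], "angular": [0, 0, 0]},
    {"fingers": 0, "slide": [-0.12, -0.31, 0], "angular": [0, 0, 0.06]},
    {"fingers": 0, "slide": [-0.12, -0.31, 0], "angular": [0, 0, 0.06]},
    {"fingers": 0, "slide": [-0.12, -0.31, 0], "angular": [0, 0, 0.06]},
    {"fingers": 0, "slide": [-0.12, -0.31, 0], "angular": [0, 0, 0.06]},
    {"fingers": 0, "slide": [-0.12, -0.31, 0], "angular": [0, 0, 0.06]},
    {"fingers": 0, "slide": [-0.12, -0.31, 0], "angular": [0, 0, 0.06]},
    {"fingers": 0, "slide": [-0.12, -0.31, 0], "angular": [0, 0, 0.06]},
    {"fingers": 0, "slide": [-0.12, -0.31, 0], "angular": [0, 0, 0.06]},
    {"fingers": 0, "slide": [0, 0, 0], "angular": [0, 0, 0]},
    {"fingers": 0, "slide": [0, 0, 0], "angular": [0, 0, 0]},
  ],
)

```text
t: 5.12
tool_pos: [0.5267, 0.0205, 0.1335]
tcp_rot: [0.0, 0.291, 0.957, 0.0]
ft_force: [1.5, 0.2, 0.3]
width: 0.0002
```

```bash
python3 tf.py; python3 - <<'E'
from h import *
p,d=camera("wrist"); np.savez("w4.npz",p=p,d=d);cv2.imwrite("pics/w4.png",p)
E
```

```text
t 5.125 pos [0.5267214  0.02048243 0.13345946] F [1.51 0.19 0.25]
psi -0.591493351170625 lidangle -0.837093351170625 radial,tang mm 51.64862413938695 22.143809051878424 tilt [ 9.e-04  2.e-04 -1.e+00]
```

View pics/w4.png

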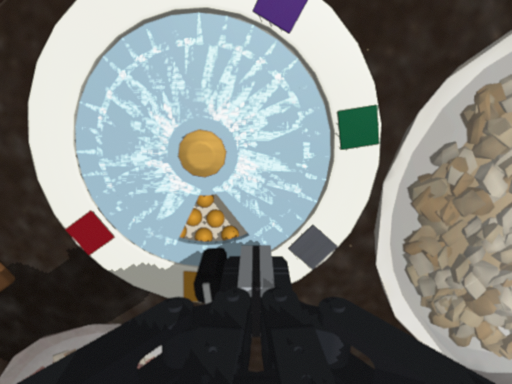

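The tab (208,272) is near the yellow mark (190,285), with the finger against it, and yellow sweets show in the opening. I'll compute the lid angle from the opening's corners and the tab, using the earlier picture as reference.

```bash
cat > ang.py <<'E'
from h import *
c=np.array([.4715,.0309])
def a(uv,z=.123):
    d=ray("wrist",uv,z)[:,:2]-c; return (np.arctan2(d[:,1],d[:,0])-.2456).round(3), np.hypot(*d.T).round(4)
E
python3 - <<'E'
from ang import *
import sys
sys.argv=['']
print("corners",a([[180,241],[247,236]]),"screw",ray("wrist",[202,153],.129))
from meas import marks
marks("w4.npz")
p=np.load("w4.npz")["p"];cv2.imwrite("pics/z4.png",cv2.resize(p[185:310,150:260],None,fx=5,fy=5,interpolation=cv2.INTER_CUBIC))
E
```

```text
corners (array([-1.169, -0.456]), array([0.0492, 0.0471])) screw [[0.47120541 0.02893274 0.129     ]]
red [66, 212, 47, 43, 1052] [ 89.5 232.7] [ 0.4722 -0.0435  0.123 ]
green [338, 106, 40, 43, 1447] [358.1 126.8] [0.5012 0.0928 0.123 ]
purple [253, 0, 54, 33, 1073] [280.1  11.4] [0.4421 0.0892 0.123 ]
cx cy th0 [0.4723 0.0272 0.2362] res [ 0.6 -0.3  1.  -1.2 -1.6  1.5]
```

View pics/z4.png

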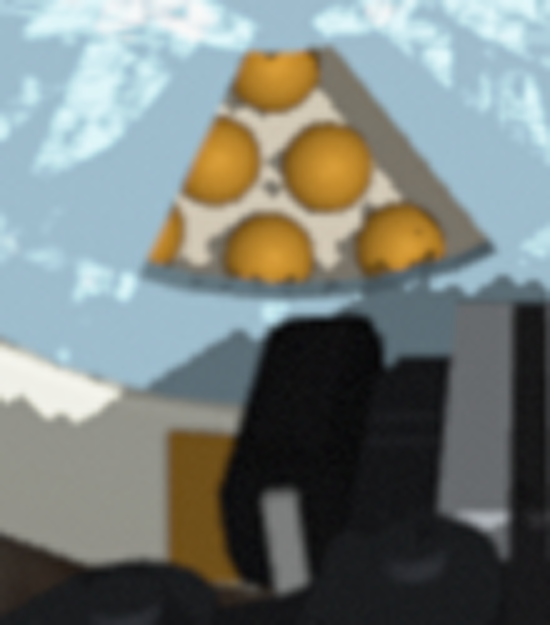

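```bash
python3 - <<'E'
import ang; from ang import *
for c,th in(((.4712,.0289),.2456),((.4717,.028),.238)):
    ang.c=np.array(c)
    for n,uv,z in(("corn",[[178.7,239.2],[247.8,234.2]],.124),("line",[[207.2,292.5],[206.2,284],[208.5,300]],.156),("tabbase",[[214,249]],.124),("marks",[[89.5,232.7],[358.1,126.8],[311,246]],.123)):
        A,r=a(uv,z); print(n,A+.2456-th,r,A.mean()+.2456-th)
E
```

```text
corn [-1.155 -0.392] [0.0465 0.0459] -0.7735000000000001
line [-0.773 -0.772 -0.77 ] [0.0534 0.0493 0.0571] -0.7716666666666666
tabbase [-0.781] [0.0496] -0.781
marks [-1.803  0.887 -0.022] [0.0724 0.0706 0.0707] -0.31266666666666665
corn [-1.1434 -0.3664] [0.0455 0.0453] -0.7548999999999999
line [-0.7554 -0.7534 -0.7534] [0.0525 0.0484 0.0562] -0.7540666666666667
tabbase [-0.7624] [0.0487] -0.7624
marks [-1.8024e+00  9.0560e-01 -4.0000e-04] [0.0715 0.0712 0.0704] -0.2990666666666667
```

The estimates agree on a lid angle of about -0.76 (marks in the same picture check to 0.01). It needs about 7 mm more push.

Call:
move_arm(
  plan=[
    {"fingers": 0, "slide": [-0.03, -0.18, 0], "angular": [0, 0, 0.016]},
    {"fingers": 0, "slide": [-0.03, -0.18, 0], "angular": [0, 0, 0.016]},
    {"fingers": 0, "slide": [-0.03, -0.18, 0], "angular": [0, 0, 0.016]},
    {"fingers": 0, "slide": [-0.03, -0.18, 0], "angular": [0, 0, 0.016]},
    {"fingers": 0, "slide": [0, 0, 0], "angular": [0, 0, 0]},
    {"fingers": 0, "slide": [0, 0, 0], "angular": [0, 0, 0]},
    {"fingers": 0, "slide": [0, 0.6, 0], "angular": [0, 0, 0]},
    {"fingers": 0, "slide": [0, 0.6, 0], "angular": [0, 0, 0]},
    {"fingers": 0, "slide": [0, 0, -3], "angular": [0, 0, 0]},
    {"fingers": 0, "slide": [0, 0, -3], "angular": [0, 0, 0]},
    {"fingers": 0, "slide": [0, 0, -3], "angular": [0, 0, 0]},
    {"fingers": 0, "slide": [0, 0, 0], "angular": [0, 0, 0]},
  ],
)

```text
t: 6.68
tool_pos: [0.5318, 0.0235, 0.2253]
tcp_rot: [0.002, 0.322, 0.947, 0.001]
ft_force: [0.8, -0.2, -0.3]
width: 0.0003
```

```bash
python3 tf.py; python3 - <<'E'
from meas import *
p,d=camera("wrist"); np.savez("w5.npz",p=p,d=d)
marks("w5.npz")
cv2.imwrite("pics/w5.png",cv2.resize(p[40:300,60:320],None,fx=2.3,fy=2.3,interpolation=cv2.INTER_CUBIC))
E
```

```text
t 6.675 pos [0.53183675 0.02346355 0.22529375] F [ 0.77 -0.16 -0.25]
psi -0.656320916419605 lidangle -0.901920916419605 radial,tang mm 52.33910785454577 30.926387637980053 tilt [ 0.0041  0.0011 -1.    ]
red [123, 172, 30, 29, 453] [137.5 185.8] [ 0.4707 -0.0428  0.123 ]
yellow [202, 210, 22, 21, 312] [214.4 221.6] [ 0.5285 -0.0154  0.123 ]
green [294, 90, 27, 28, 567] [307.  103.7] [0.4997 0.0924 0.123 ]
purple [236, 11, 33, 36, 706] [251.5  28.7] [0.4381 0.0913 0.123 ]
cx cy th0 [0.4707 0.028  0.2449] res [ 1.1 -0.2 -1.5  0.2  0.3  0.2  0.2 -0.2]
```

View pics/w5.png

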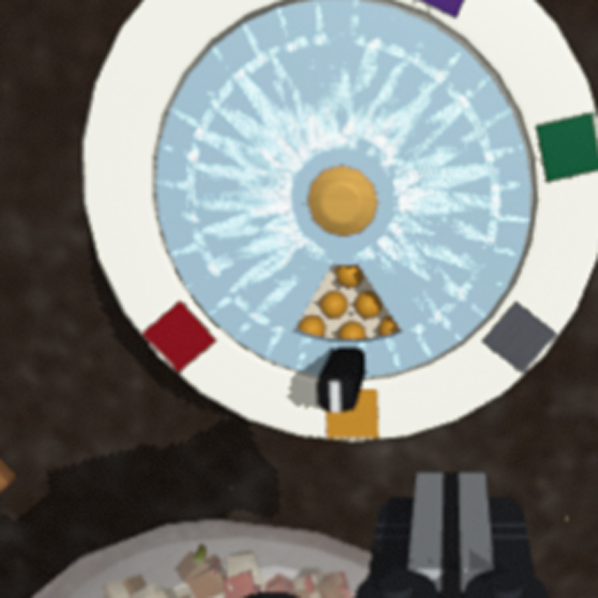

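```bash
python3 - <<'E'
import ang; from ang import *
ang.c=np.array((.4707,.028))
for n,uv,z in(("corn",[[188.7,183.9],[233.5,183.6]],.124),("line",[[205.4,212.6]],.156),("tabbase",[[211.2,191.5]],.124),("screw",[[208.8,127]],.129)):
    A,r=a(uv,z); print(n,A,r,A.mean())
E
```

```text
corn [-1.29  -0.524] [0.0448 0.0445] -0.907
line [-0.913] [0.0521] -0.913
tabbase [-0.911] [0.0475] -0.911
screw [1.803] [0.0011] 1.803
```

```bash
python3 - <<'E'
from cell import *
print(sign_off())
E
```

```text
the job is handed in; nothing more can be done
None
```

The yellow tin stands on the marked white disc beside the flag, so I pushed the black tab round to the yellow mark. I used the shut fingertips along the arc, in two gentle pushes, then backed off and lifted clear before handing in at about 6.7 s.

**Final check:** the last wrist picture puts the lid at -0.907 to -0.913 rad from three features (opening corners, white line, tab base), against a target of -0.9. The opening shows only yellow sweets.

**Forces:** the readings taken between moves stayed under 2 N.

**Disagreements:** the sampler centre differed by 2–4 mm between pictures, so I used each picture's own marks as the reference. I did not take a new picture of the tins and other loose items afterwards, but the tool worked only at the sampler and was high above the counter elsewhere.

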